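# Seat the test block and start the indenting press with two keys

### The job

Push the oblong steel test block along its guides with the fingertips until it rests fully against the stop under the press head, without lifting it off the bed. Then press both green start keys on the console together, one fingertip on each, hold both fully down for about two seconds and let them go. Do not press the red stop key, and leave the other things on the desk where they are.

Things in the scene. Friction and masses are not known exactly. Their poses are not given: they have to be found in the camera images.
- press: Fixed press, left or right of the console: blue head on a grey base 200 x 110 mm. Origin at desk height on the guides' centre line; +x is the push direction (into the head), z up. Bed at z = 20 mm, from x = -105 mm. Guide rails 46 mm apart, tops at z = 32 mm, from their mouths at x = -29 mm to the stop face at x = 60 mm. Tunnelled head: x = 30 to 90, y = -53 to 53 mm, 106 mm high.
- home (a point): Where the block's origin lies when the block touches the stop: at x = 10 mm, y = 0, z = 20 mm of the press; same axes as the press.
- block: Oblong steel test block 100 x 42 x 16 mm, about 0.5 kg, loose on the bed between the guides. Origin under its centre; its own y axis is its long axis (along x of the press, ends 50 mm from the origin). It starts 30 to 45 mm short of home, its near end on the open bed; at home that end is at x = -40 mm of the press, 11 mm before the rail mouths. Takes 2 to 6 N to slide.
- console: Fixed grey start console, 115 x 135 mm, top plate at z = 41 mm. Origin at desk height under its centre, +x away from the operator, +y left. Two green keys at x = -22 mm, y = +30 and -30 mm (60 mm apart), each in a black collar 44 mm across whose top is at z = 53 mm; the red stop key lies behind them at x = 30 mm, y = 0.
- key_left_top (a point): Centre of the top face of the left (+y) green key, 28 mm across, flat, 63 mm above the desk when up (57 mm when fully down); moves with the key.
- key_right_top (a point): Centre of the top face of the right (-y) green key; as the left one.
- key_left (a joint): Travel of the left green key in m: 0 up, 0.006 fully down. It springs back when let go. It takes 1.5 N to start and 5 N fully down, so 10 N for both.
- key_right (a joint): Travel of the right green key, as the left one.
- stop_key (a joint): Travel of the red stop key (22 mm across, top 63 mm above the desk), 0 up, 0.006 down. Not to be pressed.
- tray: Grey plastic sample tray, 66 x 100 x 22 mm, loose; origin under its centre. To be left alone.
- tin: Round pale tin, 64 mm across, 22 mm high, loose; origin under its centre. To be left alone.
- sleeve: Brass-coloured sleeve, 30 mm across, 18 mm high, loose; origin under its centre. To be left alone.
- puck: Green specimen puck, 30 mm across, 21 mm high, loose; origin under its centre. To be left alone.
- oil: White oil bottle with a red spout, 41 mm across, 113 mm high, loose; origin under its centre. To be left alone.
- loupe: Black magnifier with a handle, 34 x 67 x 12 mm, loose; origin under its centre. To be left alone.
Mind the look-alikes: they are no part of the job. Of the things shaped like the block, the steel one is meant.

How it is judged (in metres and radians):
On the way, in this order (a step that is already met when the one before it is completed fails the run):
1. the block rests against the stop, both start keys still up (x of block in the frame of home between -0.003 and 0.003 m and y of block in the frame of home between -0.004 and 0.004 m and z of block in the frame of home between -0.003 and 0.003 m and value of joint each of key_left, key_right below 0.0015 m), for 0.2 s.
2. both start keys are held down together by the fingers, the block home (x of block in the frame of home between -0.003 and 0.003 m and y of block in the frame of home between -0.004 and 0.004 m and z of block in the frame of home between -0.003 and 0.003 m and value of joint each of key_left, key_right above 0.004 m and contact force between console and the fingers above 3 N), for 1.5 s.
At the end, for the whole second after the job is handed in: The block lies on the bed within 3 mm of the stop (4 mm sideways), at rest; both green keys have come up again (under 1.5 mm down), the red key is up. On the way both green keys were more than 4 mm down together for 1.5 s without a break, after the block was home (all of step 1 and value of joint stop_key below 0.0015 m and linear speed of block below 0.01 m/s); the robot touches nothing.
It fails at once if the block is lifted off the bed by more than 8 mm or tipped (z of block in the frame of home above 0.008 m or angle between block's own z axis and vertical above 0.2 rad).
It fails at once if one green key is pressed down (over 4 mm) while the other is still up (under 1.5 mm) ((value of joint key_left above 0.004 m and value of joint key_right below 0.0015 m) or (value of joint key_right above 0.004 m and value of joint key_left below 0.0015 m)).
It fails at once if a green key is pressed (over 4 mm) while the block is more than 5 mm from the stop (x of block in the frame of home below -0.005 m and value of joint any of key_left, key_right above 0.004 m).
It fails at once if the red stop key is pressed (over 2.5 mm) (value of joint stop_key above 0.0025 m).
It fails at once if one of the other loose things (tray, tin, sleeve, puck, oil bottle, magnifier) is moved by more than 20 mm or tipped over (distance of any of tray, tin, sleeve, puck, oil, loupe from where it was at the start of the episode above 0.02 m or angle between any of tray, tin, sleeve, puck, oil, loupe's own z axis and vertical above 0.5 rad).
It also fails if it takes over 48 s, if anything falls off the work surface, if the arm or the gripper's body presses on something with over 40 N, if the wrist force passes 120 N, or if a joint passes its speed limit or range.

### The arm

A 6-joint arm with a two-finger parallel gripper is mounted at the origin on a cart in front of the work surface, level with it; the furniture and walls round the work are solid. World frame = base frame: x ahead of the robot, y to its left, z up, the work surface at z = 0. Lengths are in m, angles in degrees, forces in N, time in s.
With the tool pointing down it reaches from about 0.375 to 0.9 m from the base axis. Payload 3.1 kg.
Tool frame: the origin (TCP) lies at the very end of the fingers, on their centre line; the grasp point (between the pads) lies 19 mm behind it; z points along the fingers, y is the direction in which the jaws open and shut (so a half turn about z gives the same grasp; the last joint's range is limited). The gripper opens to 87 mm and grips with 3 to 60 N. Pads are 19 mm wide; open, the fingers measure 117 mm over their backs; the gripper's body (75 mm by 190 mm) begins 51 mm behind the grasp point.
Start: joints at [64.945, 30.224, 82.088, -0, 67.689, -10.227], TCP at [0.16, 0.604, 0.223] pointing down, gripper open.
Joint ranges: [-176.69, 176.69], [-43.24, 126.21], [12.49, 139.97], [-82, 262], [0, 151.66], [-163.58, 163.58]. Speed limits (degrees/s): [159.86, 159.86, 180, 180, 180, 180].

### API

Orientations are given as a 3x3 rotation matrix whose columns are the frame's x, y, z axes.
In Python, from rig import bot gives the robot as it stands. The module is installed in compiled form; this text tells all that it offers.
- The arm moves only by the tool play_rows, never from a script. Its argument "targets" is a list of rows, each a list of 7 numbers: the closure, from 0 (fully open) to 1 (shut), then the shift along the world's x, y, z in m, then the turn, a rotation vector about the world's x, y, z in rad. A call has 1 to 12 rows; each row shifts and turns the commanded pose from where the row before left it; what a row does not reach is not made up. A row lasts 1/8 s, in which the tool goes at most 62.5 mm and 10.7 degrees, less where a joint would pass 70% of its speed; a pose out of reach is approached as far as the arm can. A call with a gripper value outside its range is refused whole. The fingers move at their own pace and stop on an object; the grip force is fixed at half the most. Time passes only in rows, so rows that do not move let the fingers close. It gives the time, the measured TCP pose, the force and the opening at its end, in the units of the state.
- bot.read_state(): the state, without advancing time (a new reading comes with each control period).
- bot.capture(name): name is "side" or "top" or "wrist"; returns the picture (420x560x3 uint8, blue, green, red); there is no depth.
- bot.get_calibration(name): a dict with "fx", "fy", "cx", "cy" (pixels), "k1" (the pictures are not rectified: a ray, as slopes to the right and down, at radius r is drawn at 1 + k1 r^2 times it, then the intrinsics apply), "R" (3x3) and "t" (3): a world point X has camera coordinates R X + t. Camera axes: x right, y down, z forward; pixel columns grow to the right and rows downward; lengths in m; the calibration is good to about 2 mm. A picture is of the moment at which its call begins: read the wrist's pose just before it. get_calibration takes no time and is no camera call; for the wrist camera it gives the pose at the moment of the call.
- bot.hand_in(): hands the job in, once; it reports no verdict.
The state is a dict: "time_s": time; "joint_positions": joint angles; "qvel": joint speeds; "tau": joint torques, N m; "position": TCP position; "tcp_rot": TCP orientation; "force": force on the tool from outside, world axes, zero at the start; "moment": the same for the moment, N m; "opening": opening from 0.0 (shut) to 1.0 (fully open).
Only numpy, scipy, OpenCV 4.12 (cv2) and the standard library are available. Lean on these libraries where they do the work, as an engineer would, in place of code of your own. Each camera call takes 0.05 s, during which the arm holds its last target. There are 200 camera calls.

## Working session

There is one attempt and no reset: what is moved stays moved. The work goes in short steps, Python scripts to look and compute and a tool call to move; the robot and the scene stay as the last step left them, time stands still between calls to the robot, and variables do not carry over. Pictures are saved under pics/ and viewed, about 8 in all and at most 12, crops included, and the job is handed in when it is done.

Besides the shell and the picture viewer there is one more tool, called after "Call:" as a command line: name --pt "numbers of a row" for each row, then --argument value for the rest. play_rows: Moves the arm, as the interface text tells. Its arguments: {"type":"object","properties":{"targets":{"type":"array","items":{"type":"array","items":{"type":"number"}}}},"required":["targets"]}

```bash
mkdir -p pics
cat > h.py <<'E'
import numpy as np, cv2
from rig import bot
def ray(c,u,v):
    K=np.array([[c["fx"],0,c["cx"]],[0,c["fy"],c["cy"]],[0,0,1.]])
    x=(u-c["cx"])/c["fx"];y=(v-c["cy"])/c["fy"]
    a,b=x,y
    for _ in range(20):
        s=1+c["k1"]*(a*a+b*b);a,b=x/s,y/s
    R=np.array(c["R"]);t=np.array(c["t"])
    return -R.T@t, R.T@np.array([a,b,1.])
def onz(c,u,v,z):
    o,d=ray(c,u,v); return o+d*(z-o[2])/d[2]
def proj(c,X):
    p=np.array(c["R"])@np.array(X)+np.array(c["t"]);a,b=p[:2]/p[2];s=1+c["k1"]*(a*a+b*b)
    return np.array([c["fx"]*a*s+c["cx"],c["fy"]*b*s+c["cy"]])
E
python3 - <<'E'
from h import *
for n in("top","side"):
    im=bot.capture(n); cv2.imwrite(f"pics/{n}0.png",im); c=bot.get_calibration(n); print(n,{k:np.round(v,3).tolist() for k,v in c.items()})
s=bot.read_state(); print(s)
E
```

```text
top {'fx': 459.929, 'fy': 459.929, 'cx': 286.396, 'cy': 212.216, 'k1': -0.056, 'R': [[0.004, -1.0, 0.019], [-0.995, -0.005, -0.101], [0.101, -0.018, -0.995]], 't': [-0.045, 0.496, 1.452]}
side {'fx': 477.199, 'fy': 477.199, 'cx': 278.442, 'cy': 211.757, 'k1': 0.025, 'R': [[0.994, -0.107, -0.01], [-0.076, -0.629, -0.773], [0.077, 0.77, -0.634]], 't': [-0.469, 0.078, 1.292]}
{'time_s': 0.1, 'joint_positions': array([ 6.49456081e+01,  3.02734849e+01,  8.21483250e+01, -2.10164333e-03,
        6.76899419e+01, -1.02268934e+01]), 'qvel': array([ 0.0976536 , -0.05372845, -0.11999964, -0.02885255,  0.04011325,
        0.05147746]), 'tau': array([ 1.64606868e-04, -4.40985560e+01, -1.77149910e+01,  6.35281275e-02,
        5.34416491e-02, -4.81686550e-05]), 'position': array([0.15963856, 0.60358961, 0.22167515]), 'tcp_rot': array([[-9.66704126e-01,  2.55895487e-01, -7.95225699e-04],
       [ 2.55896531e-01,  9.66702536e-01, -1.78128234e-03],
       [ 3.12924590e-04, -1.92546848e-03, -9.99998097e-01]]), 'force': array([-0.40315388,  0.00325707, -1.08373338]), 'moment': array([-0.04136771,  0.05178576,  0.00872051]), 'opening': 0.9988171758961594}
```

View pics/top0.png

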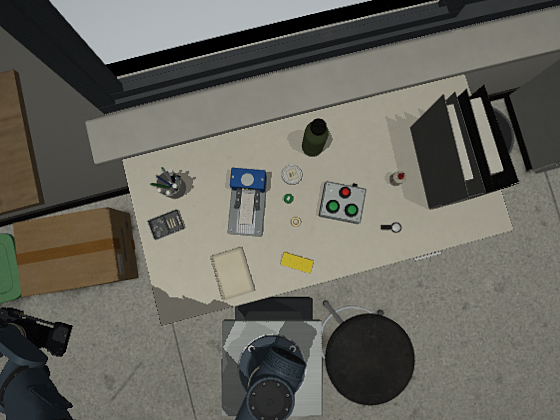

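View pics/side0.png

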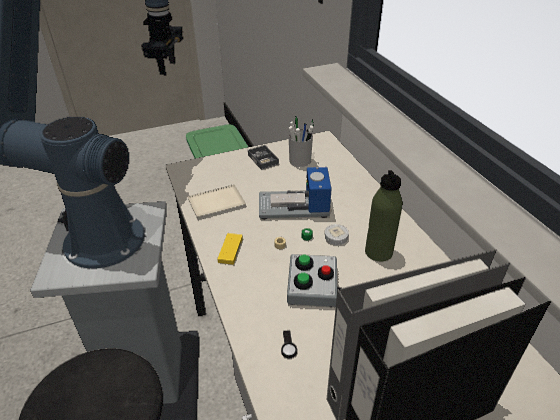

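The top view shows the press at about (246,200) with its blue head up and the block at (245,208). The console is at (342,202), with green keys at (333,206) and (351,210) and the red key at (345,192). Next I'll measure these.

Run:
```python
from h import *
for n,rs in(("top",{"con":(315,375,175,225),"press":(220,275,160,245)}),("side",{"con":(280,345,245,310),"press":(255,335,165,220)})):
    im=cv2.imread(f"pics/{n}0.png"); c=bot.get_calibration(n); hsv=cv2.cvtColor(im,cv2.COLOR_BGR2HSV)
    def blobs(lo,hi,box,z,mn=20):
        m=cv2.inRange(hsv,lo,hi); k=np.zeros_like(m); k[box[2]:box[3],box[0]:box[1]]=1; m*=k
        N,l,st,ce=cv2.connectedComponentsWithStats(m)
        for i in range(1,N):
            if st[i,4]>mn: print(n,lo[0],"area",st[i,4],"uv",ce[i].round(1),"xyz",onz(c,*ce[i],z).round(4))
        return m
    blobs((45,80,40),(85,255,255),rs["con"],.063)
    blobs((0,120,60),(8,255,255),rs["con"],.063)
    m=blobs((100,100,40),(125,255,255),rs["press"],.106)
    if n=="top":
        p=cv2.findNonZero(m); b=cv2.boxPoints(cv2.minAreaRect(p)); print("blue box",b.round(1).tolist(),[onz(c,*q,.106).round(4).tolist() for q in b])
    x0,x1,y0,y1=rs["press"]; x0-=20;x1+=20;y0-=10;y1+=10
    cv2.imwrite(f"pics/{n}_press.png",cv2.resize(im[y0:y1,x0:x1],None,fx=6,fy=6,interpolation=cv2.INTER_CUBIC)[:600,:800]); print("crop",x0,y0)
```

```text
top 45 area 68 uv [332.9 205.7] xyz [ 0.5133 -0.1887  0.063 ]
top 45 area 70 uv [351.4 209.2] xyz [ 0.5025 -0.2468  0.063 ]
top 0 area 41 uv [345.1 191.5] xyz [ 0.5588 -0.2274  0.063 ]
top 100 area 547 uv [247.6 178.7] xyz [0.59   0.0773 0.106 ]
blue box [[229.3000030517578, 188.8000030517578], [230.8000030517578, 167.3000030517578], [266.0, 169.89999389648438], [264.5, 191.3000030517578]] [[0.5584, 0.1326, 0.106], [0.6248, 0.129, 0.106], [0.6177, 0.0212, 0.106], [0.5513, 0.0253, 0.106]]
crop 200 150
side 45 area 100 uv [304.  259.5] xyz [ 0.513  -0.1957  0.063 ]
side 45 area 114 uv [302.7 278.1] xyz [ 0.5013 -0.2545  0.063 ]
side 0 area 67 uv [325.6 269.7] xyz [ 0.5583 -0.2348  0.063 ]
side 100 area 836 uv [318.8 191.4] xyz [0.5831 0.0111 0.106 ]
crop 235 155
```

View pics/top_press.png

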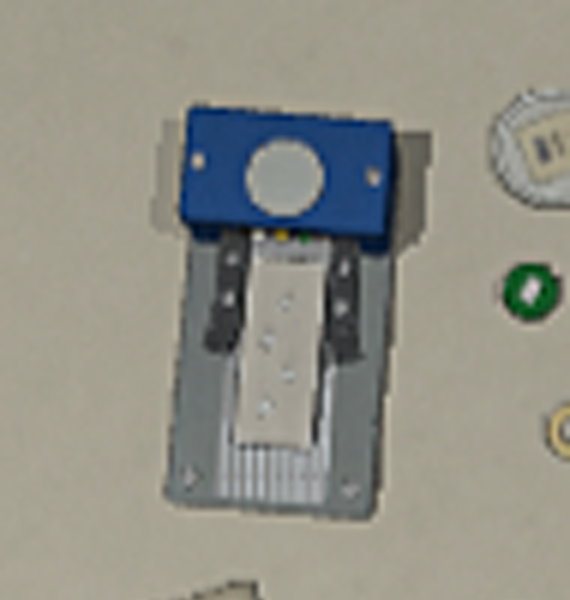

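Call:
play_rows --pt "1 0.021 -0.043 0 0 0 0.016" --pt "1 0.021 -0.043 0 0 0 0.016" --pt "1 0.021 -0.043 0 0 0 0.016" --pt "1 0.021 -0.043 0 0 0 0.016" --pt "1 0.021 -0.043 0 0 0 0.016" --pt "1 0.021 -0.043 0 0 0 0.016" --pt "1 0.021 -0.043 0 0 0 0.016" --pt "1 0.021 -0.043 0 0 0 0.016" --pt "1 0.021 -0.043 0 0 0 0.016" --pt "1 0.021 -0.043 0 0 0 0.016" --pt "1 0.021 -0.043 0 0 0 0.016" --pt "1 0.02 -0.041 0 0 0 0.016"

```text
time_s: 1.6
position: [0.4113, 0.0886, 0.2224]
tcp_rot: [[-0.998, 0.067, -0.0], [0.067, 0.998, 0.0], [0.0, 0.0, -1.0]]
force: [0.1, 0.5, -0.3]
opening: 0.009
```

Run:
```python
from h import *
import pickle
s=bot.read_state();c=bot.get_calibration("wrist");im=bot.capture("wrist");cv2.imwrite("pics/w1.png",im);pickle.dump(c,open("w1.pkl","wb"))
print(s["time_s"],s["position"],s["tcp_rot"].round(4).tolist(),s["force"],s["opening"]); o,d=ray(c,280,210);print("cam",o,d)
```

```text
1.6 [0.41129092 0.08863772 0.22243662] [[-0.9978, 0.0667, -0.0002], [0.0667, 0.9978, 0.0001], [0.0002, 0.0001, -1.0]] [ 0.11745428  0.50325671 -0.32919676] 0.008566654829385333
cam [0.33112281 0.09356685 0.38501735] [ 0.27852516 -0.03259986 -0.96005023]
```

View pics/w1.png

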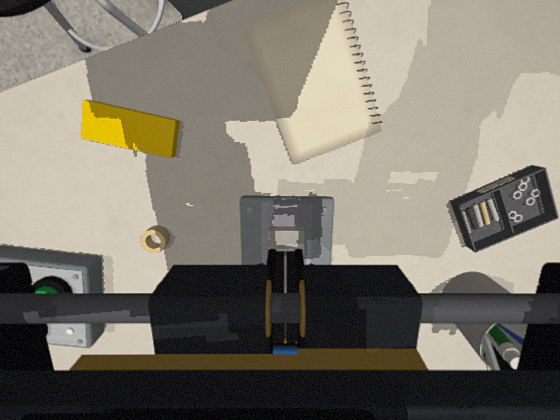

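The wrist view shows the press's near base edge running from (242,197) to (333,197), with the gripper hiding the rest. The gripper's long side lies along the jaw axis. I'll cross-check the press pose and the block's near end.

Run:
```python
from h import *
import pickle
w=pickle.load(open("w1.pkl","rb")); t=bot.get_calibration("top")
print("wrist base", [onz(w,u,v,.02).round(4).tolist() for u,v in((242,197),(333,197))])
f=lambda a,b:(200+(a-2.5)/6,150+(b-2.5)/6)
print("top base",[onz(t,*f(*q),.02).round(4).tolist() for q in((166,500),(374,520))])
print("top block near",[onz(t,*f(*q),.036).round(4).tolist() for q in((235,440),(312,448))])
print("rail mouths",[onz(t,*f(*q),.032).round(4).tolist() for q in((222,348),(345,360))])
print("head",[onz(t,*f(*q),.106).round(4).tolist() for q in((192,104),(394,121),(182,222),(388,236))])
im=cv2.imread("pics/w1.png"); cv2.imwrite("pics/w1c.png",cv2.resize(im[180:270,220:350],None,fx=6,fy=6,interpolation=cv2.INTER_CUBIC))
```

```text
wrist base [[0.4185, 0.0386, 0.02], [0.4256, 0.1432, 0.02]]
top base [[0.4286, 0.1461, 0.02], [0.4185, 0.0349, 0.02]]
top block near [[0.4597, 0.1083, 0.036], [0.4557, 0.0675, 0.036]]
rail mouths [[0.5091, 0.1162, 0.032], [0.5031, 0.0507, 0.032]]
head [[0.6262, 0.1268, 0.106], [0.618, 0.0236, 0.106], [0.5652, 0.1308, 0.106], [0.5587, 0.0261, 0.106]]
```

View pics/w1c.png

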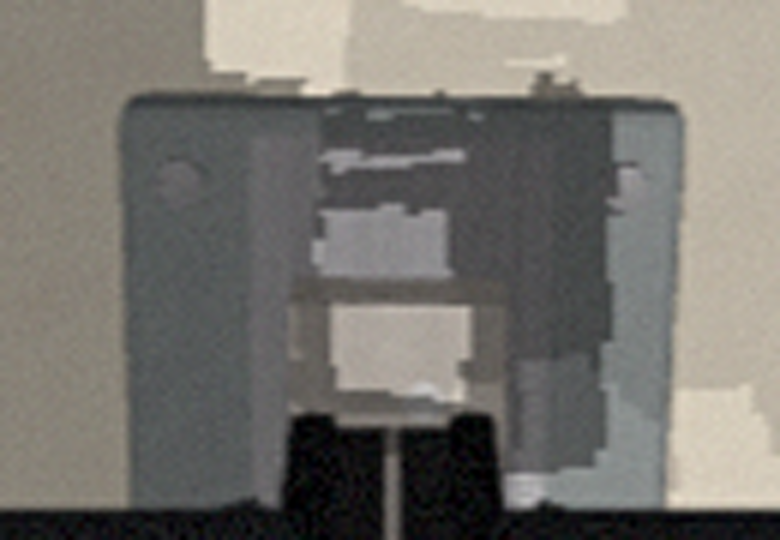

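The crop shows the block's near edge at about (268–304, 227) in the full picture, lined up with the fingers. I'll descend behind it with the fingers closed.

Call:
play_rows --pt "1 0.007 0 -0.04 0 0 0" --pt "1 0.007 0 -0.05 0 0 0" --pt "1 0.007 0 -0.045 0 0 0" --pt "1 0 0 -0.03 0 0 0" --pt "1 0 0 -0.02 0 0 0" --pt "1 0 0 -0.01 0 0 0" --pt "1 0 0 0 0 0 0"

```text
time_s: 2.52
position: [0.4317, 0.0903, 0.0272]
tcp_rot: [[-0.998, 0.067, -0.001], [0.067, 0.998, 0.0], [0.001, -0.0, -1.0]]
force: [0.6, 0.2, -0.7]
opening: 0.01
```

Call:
play_rows --pt "1 0.006 -0.0004 0 0 0 0" --pt "1 0.005 -0.0004 0 0 0 0" --pt "1 0.004 -0.0003 0 0 0 0" --pt "1 0.004 -0.0003 0 0 0 0" --pt "1 0.004 -0.0003 0 0 0 0"

```text
time_s: 3.15
position: [0.4537, 0.0886, 0.0276]
tcp_rot: [[-0.998, 0.067, -0.003], [0.067, 0.998, 0.0], [0.003, -0.0, -1.0]]
force: [-4.1, -0.2, 2.4]
opening: 0.005
```

Call:
play_rows --pt "1 0.004 -0.0003 0 0 0 0" --pt "1 0.004 -0.0003 0 0 0 0" --pt "1 0.004 -0.0003 0 0 0 0" --pt "1 0.004 -0.0003 0 0 0 0"

```text
time_s: 3.65
position: [0.4712, 0.0873, 0.0275]
tcp_rot: [[-0.998, 0.067, -0.0], [0.067, 0.998, 0.0], [0.0, 0.0, -1.0]]
force: [-3.1, 0.4, 2.9]
opening: 0.007
```

Sliding takes about 3–4 N. I'll continue in small steps towards the stop.

Call:
play_rows --pt "1 0.003 -0.0002 0 0 0 0" --pt "1 0.003 -0.0002 0 0 0 0" --pt "1 0.002 -0.0001 0 0 0 0"

```text
time_s: 4.03
position: [0.4793, 0.0867, 0.0275]
tcp_rot: [[-0.998, 0.067, 0.0], [0.067, 0.998, -0.0], [-0.0, -0.0, -1.0]]
force: [-3.8, -0.1, 2.2]
opening: 0.008
```

Call:
play_rows --pt "1 0.002 -0.0001 0 0 0 0" --pt "1 0.002 -0.0001 0 0 0 0"

```text
time_s: 4.28
position: [0.4821, 0.0866, 0.0275]
tcp_rot: [[-0.998, 0.067, -0.002], [0.067, 0.998, 0.0], [0.002, -0.0, -1.0]]
force: [-6.1, 0.2, 3.9]
opening: 0.005
```

Call:
play_rows --pt "1 0.0015 -0.0001 0 0 0 0" --pt "1 0.0015 -0.0001 0 0 0 0"

```text
time_s: 4.53
position: [0.4821, 0.0866, 0.0274]
tcp_rot: [[-0.998, 0.066, -0.008], [0.066, 0.998, 0.0], [0.008, -0.0, -1.0]]
force: [-8.9, 0.3, 6.4]
opening: 0.003
```

The block stopped dead at 0.4821 with rising force, which matches the expected stop position. I'll push slightly more to confirm, then back off, lift and check.

Call:
play_rows --pt "1 0.002 -0.0001 0 0 0 0" --pt "1 0 0 0 0 0 0"

```text
time_s: 4.78
position: [0.4821, 0.0867, 0.0273]
tcp_rot: [[-0.998, 0.066, -0.012], [0.066, 0.998, 0.0], [0.012, -0.0, -1.0]]
force: [-10.9, -1.0, 7.8]
opening: 0.004
```

Call:
play_rows --pt "1 -0.008 0.0005 0 0 0 0" --pt "1 -0.02 0.0013 0 0 0 0" --pt "1 -0.02 0.0013 0.01 0 0 0" --pt "0.48 0 0 0.04 0 0 0" --pt "0.48 0 0 0.05 0 0 0" --pt "0.48 0 -0.05 0.05 0 0 0" --pt "0.48 0 -0.055 0.02 0 0 -0.04" --pt "0.48 0 -0.055 0 0 0 -0.04" --pt "0.48 0 -0.055 0 0 0 -0.04"

```text
time_s: 5.9
position: [0.4423, -0.123, 0.1931]
tcp_rot: [[-0.982, 0.187, 0.007], [0.187, 0.982, -0.004], [-0.008, -0.002, -1.0]]
force: [0.7, 0.4, 0.2]
opening: 0.508
```

Run:
```python
from h import *
import pickle
im=bot.capture("top");cv2.imwrite("pics/top1.png",im)
a=cv2.resize(im[155:245,215:280],None,fx=6,fy=6,interpolation=cv2.INTER_CUBIC)
s=bot.read_state();c=bot.get_calibration("wrist");im=bot.capture("wrist");cv2.imwrite("pics/w2.png",im);pickle.dump(c,open("w2.pkl","wb"))
b=cv2.resize(im,(405,304)); b=cv2.copyMakeBorder(b,0,540-304,0,0,cv2.BORDER_CONSTANT)
cv2.imwrite("pics/c2.png",np.hstack([a,b])); print(s["time_s"],s["position"],s["opening"],a.shape)
t=bot.get_calibration("top");x=np.array([.9978,-.066,0])
print("wrist key proj",[proj(c,p).round(1).tolist() for p in([.5133,-.1887,.063],[.5025,-.2468,.063],[.5588,-.2274,.063])])
```

```text
5.95 [ 0.44412962 -0.13013541  0.19325993] 0.5117619665865402 (540, 390, 3)
wrist key proj [[242.0, 279.0], [183.2, 279.3], [216.1, 323.2]]
```

View pics/c2.png

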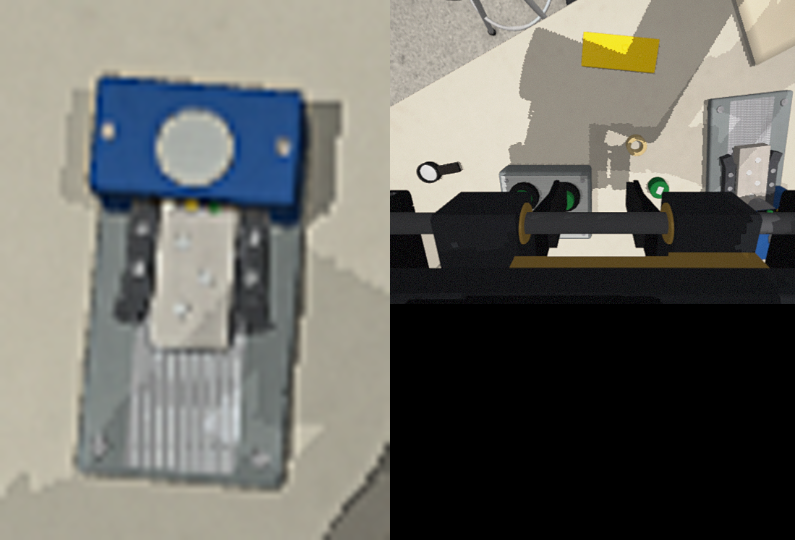

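The left panel shows the block's near end about 4 px (roughly 10–11 mm) before the rail mouths, so the block is home. In the wrist view the keys, at about (180,265) and (245,270), are half hidden. I'll move forward so the camera sees them clearly.

Call:
play_rows --pt "0.48 0.03 -0.03 0 0 0 0" --pt "0.48 0.035 -0.03 0 0 0 0" --pt "0.48 0.03 -0.02 0 0 0 0" --pt "0.48 0 0 0 0 0 0" --pt "0.48 0 0 0 0 0 0"

```text
time_s: 6.62
position: [0.5346, -0.199, 0.1915]
tcp_rot: [[-0.983, 0.185, -0.0], [0.185, 0.983, 0.0], [0.0, 0.0, -1.0]]
force: [-0.3, -0.1, 0.4]
opening: 0.519
```

```bash
cat > keys.py <<'E'
from h import *
import sys
s=bot.read_state();c=bot.get_calibration("wrist");im=bot.capture("wrist");cv2.imwrite(f"pics/{sys.argv[1]}.png",im)
hsv=cv2.cvtColor(im,cv2.COLOR_BGR2HSV)
print(s["time_s"],s["position"],s["tcp_rot"].round(3).tolist(),s["opening"])
print("proj",[proj(c,p).round(1).tolist() for p in([.5133,-.1887,.063],[.5025,-.2468,.063],[.5588,-.2274,.063])])
for lo,hi in(((45,80,30),(85,255,255)),((0,120,60),(8,255,255))):
    N,l,st,ce=cv2.connectedComponentsWithStats(cv2.inRange(hsv,lo,hi))
    for i in range(1,N):
        if st[i,4]>80:
            x,y,w,h,a=st[i]; print(lo[0],[int(q) for q in st[i]],"centroid",ce[i].round(1),"xyz",onz(c,*ce[i],.063).round(4),"bbox xyz",onz(c,x+w/2-.5,y+h/2-.5,.063).round(4))
E
python3 keys.py w3
```

```text
6.625 [ 0.53464447 -0.19901154  0.19146804] [[-0.983, 0.185, -0.0], [0.185, 0.983, 0.0], [0.0, 0.0, -1.0]] 0.5193905769000611
proj [[291.8, 180.9], [226.5, 181.1], [260.4, 234.7]]
45 [408, 160, 34, 30, 675] centroid [424.  173.8] xyz [ 0.5291 -0.0708  0.063 ] bbox xyz [ 0.5298 -0.0704  0.063 ]
45 [208, 164, 33, 32, 808] centroid [224.  179.4] xyz [ 0.5006 -0.2487  0.063 ] bbox xyz [ 0.5007 -0.2487  0.063 ]
45 [274, 164, 32, 32, 787] centroid [289.3 179.6] xyz [ 0.5117 -0.1907  0.063 ] bbox xyz [ 0.5117 -0.1905  0.063 ]
0 [247, 221, 23, 24, 373] centroid [257.8 232.3] xyz [ 0.556  -0.2294  0.063 ] bbox xyz [ 0.5562 -0.2292  0.063 ]
```

View pics/w3.png

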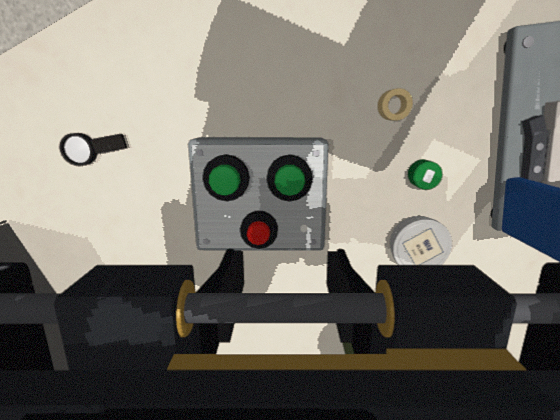

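In this view the green keys are clear at (224,179) and (289,180), the red key at (258,232), and the fingertips straddle the right spacing. The keys' midpoint is about (0.507, -0.219), and the jaw yaw agrees with them.

Call:
play_rows --pt "0.48 -0.014 -0.01 -0.02 0 0 0" --pt "0.48 -0.0135 -0.01 -0.03 0 0 0" --pt "0.48 0 0 -0.03 0 0 0" --pt "0.48 0 0 -0.02 0 0 0" --pt "0.48 0 0 -0.014 0 0 0" --pt "0.48 0 0 0 0 0 0"

```text
time_s: 7.42
position: [0.5067, -0.219, 0.0772]
tcp_rot: [[-0.983, 0.185, -0.002], [0.185, 0.983, 0.001], [0.002, 0.001, -1.0]]
force: [0.5, 0.4, -0.2]
opening: 0.52
```

```bash
python3 keys.py w4
python3 - <<'E'
from h import *
im=cv2.imread("pics/w4.png");cv2.imwrite("pics/w4c.png",cv2.resize(im[170:370,130:430],None,fx=2.5,fy=2.5,interpolation=cv2.INTER_CUBIC))
E
```

```text
7.425 [ 0.50668708 -0.21896996  0.07721555] [[-0.983, 0.185, -0.002], [0.185, 0.983, 0.001], [0.002, 0.001, -1.0]] 0.5196007626934714
proj [[337.8, 258.2], [237.8, 258.5], [287.6, 333.1]]
45 [489, 211, 57, 45, 1685] centroid [516.2 231.9] xyz [ 0.516  -0.0857  0.063 ] bbox xyz [ 0.5168 -0.0852  0.063 ]
45 [210, 231, 48, 45, 1246] centroid [234.4 249.1] xyz [ 0.4963 -0.2474  0.063 ] bbox xyz [ 0.4986 -0.2485  0.063 ]
45 [309, 230, 48, 47, 1265] centroid [330.4 249.7] xyz [ 0.5071 -0.1922  0.063 ] bbox xyz [ 0.5094 -0.1913  0.063 ]
0 [266, 323, 35, 23, 640] centroid [282.9 333. ] xyz [ 0.5582 -0.2303  0.063 ] bbox xyz [ 0.5589 -0.2304  0.063 ]
```

View pics/w4c.png

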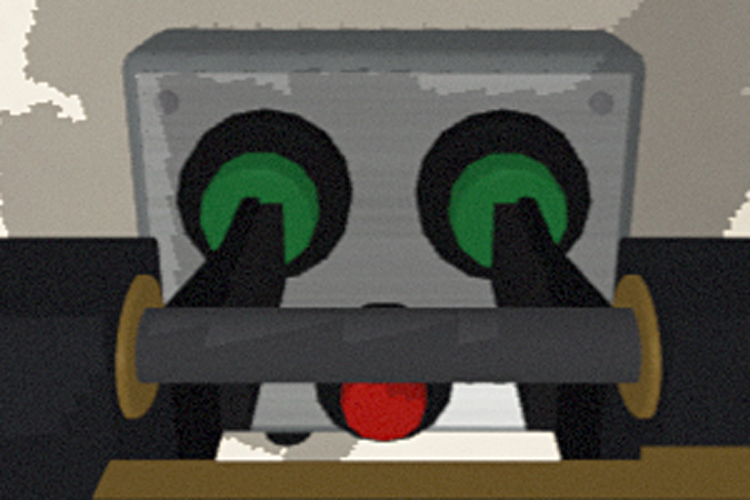

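Both fingertips hang over the green keys, about 1–2 mm inward of centre, and the red key is clear. I'll press now.

Call:
play_rows --pt "0.48 0 0 -0.008 0 0 0" --pt "0.48 0 0 -0.004 0 0 0" --pt "0.48 0 0 -0.003 0 0 0" --pt "0.48 0 0 -0.003 0 0 0" --pt "0.48 0 0 -0.002 0 0 0"

```text
time_s: 8.1
position: [0.5075, -0.2199, 0.0584]
tcp_rot: [[-0.983, 0.186, 0.0], [0.186, 0.983, -0.0], [-0.0, -0.0, -1.0]]
force: [-1.9, 1.2, 8.2]
opening: 0.516
```

Call:
play_rows --pt "0.48 0 0 -0.002 0 0 0" --pt "0.48 0 0 0 0 0 0"

```text
time_s: 8.35
position: [0.5075, -0.2198, 0.0574]
tcp_rot: [[-0.983, 0.186, 0.001], [0.186, 0.983, -0.0], [-0.001, -0.0, -1.0]]
force: [-3.2, 2.0, 11.8]
opening: 0.52
```

Call:
play_rows --pt "0.48 0 0 -0.001 0 0 0" --pt "0.48 0 0 0 0 0 0" --pt "0.48 0 0 0 0 0 0" --pt "0.48 0 0 0 0 0 0" --pt "0.48 0 0 0 0 0 0" --pt "0.48 0 0 0 0 0 0" --pt "0.48 0 0 0 0 0 0" --pt "0.48 0 0 0 0 0 0" --pt "0.48 0 0 0 0 0 0" --pt "0.48 0 0 0 0 0 0" --pt "0.48 0 0 0 0 0 0" --pt "0.48 0 0 0 0 0 0"

```text
time_s: 9.85
position: [0.5075, -0.2199, 0.0573]
tcp_rot: [[-0.983, 0.186, 0.001], [0.186, 0.983, -0.001], [-0.001, -0.001, -1.0]]
force: [-3.2, 1.2, 18.3]
opening: 0.52
```

Call:
play_rows --pt "0.48 0 0 0 0 0 0" --pt "0.48 0 0 0 0 0 0" --pt "0.48 0 0 0 0 0 0" --pt "0.48 0 0 0 0 0 0" --pt "0.48 0 0 0 0 0 0" --pt "0.48 0 0 0 0 0 0" --pt "0.48 0 0 0 0 0 0"

```text
time_s: 10.72
position: [0.5075, -0.2199, 0.0573]
tcp_rot: [[-0.983, 0.185, 0.001], [0.185, 0.983, -0.001], [-0.001, -0.001, -1.0]]
force: [-2.8, 1.6, 18.5]
opening: 0.519
```

Call:
play_rows --pt "0.48 0 0 0.004 0 0 0" --pt "0.48 0 0 0.004 0 0 0" --pt "0.48 0 0 0.008 0 0 0" --pt "0.48 0 0 0.03 0 0 0" --pt "0.48 0 0 0.04 0 0 0" --pt "0.48 0 0 0.04 0 0 0" --pt "0.48 0.01 0 0.01 0 0 0" --pt "0.48 0.018 0.02 0 0 0 0" --pt "0.48 0 0 0 0 0 0" --pt "0.48 0 0 0 0 0 0"

```text
time_s: 11.98
position: [0.5348, -0.1996, 0.1896]
tcp_rot: [[-0.983, 0.185, -0.002], [0.185, 0.983, 0.001], [0.002, 0.0, -1.0]]
force: [-0.7, -1.1, -0.4]
opening: 0.521
```

```bash
python3 keys.py w5
python3 - <<'E'
from h import *
im=bot.capture("top");cv2.imwrite("pics/top2.png",im);s=bot.read_state();print(s["force"])
old=cv2.imread("pics/top1.png")
f=lambda i:cv2.resize(i[155:245,215:280],None,fx=6,fy=6,interpolation=cv2.INTER_CUBIC)
cv2.imwrite("pics/c5.png",np.hstack([f(old),f(im)]))
E
```

```text
11.975 [ 0.53484809 -0.19964196  0.18963442] [[-0.983, 0.185, -0.002], [0.185, 0.983, 0.001], [0.002, 0.0, -1.0]] 0.5208281793458647
proj [[292.5, 181.2], [226.8, 181.4], [260.9, 235.3]]
45 [409, 160, 35, 30, 681] centroid [425.4 174.1] xyz [ 0.5291 -0.071   0.063 ] bbox xyz [ 0.5296 -0.0704  0.063 ]
45 [208, 164, 33, 33, 818] centroid [224.3 179.7] xyz [ 0.5005 -0.2487  0.063 ] bbox xyz [ 0.5008 -0.249   0.063 ]
45 [275, 164, 31, 32, 794] centroid [290.  179.8] xyz [ 0.5117 -0.1907  0.063 ] bbox xyz [ 0.5114 -0.1906  0.063 ]
0 [247, 222, 24, 24, 366] centroid [258.3 233.4] xyz [ 0.5564 -0.2294  0.063 ] bbox xyz [ 0.5566 -0.2292  0.063 ]
[-0.37720801 -0.25292385  0.2885257 ]
```

View pics/c5.png

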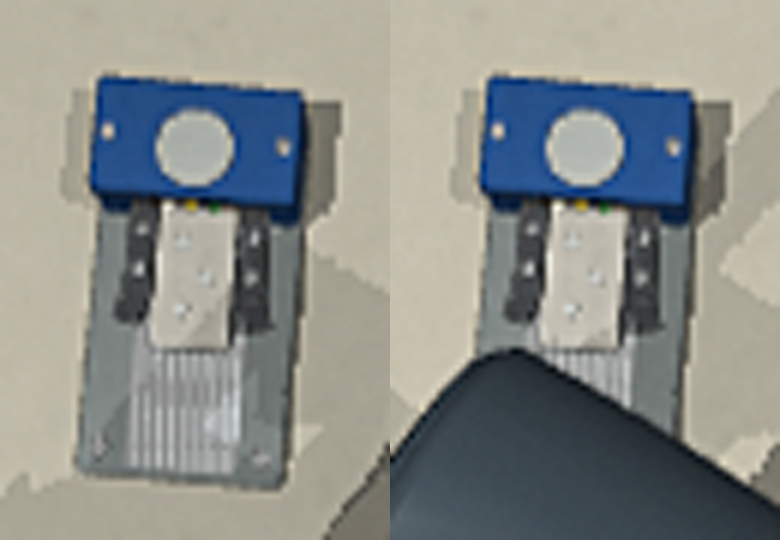

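The block has not moved between the two pictures; its near end is still at about (190,348) in each panel. The keys measure the same as before the press, and nothing touches the tool, so I'll hand in.

```bash
python3 -c "
from rig import bot
print(bot.hand_in())"
```

```text
the job is handed in; nothing more can be done
None
```

The job is done and handed in at about 12 s on the robot's clock. Hand-in gave no verdict, so the result rests on my own checks.

- **Block:** I pushed it with closed fingertips, which took about 3–4 N, until it stopped dead. The TCP held at x = 0.482 m while the push force rose to 11 N. The top view showed its near end about 10–11 mm before the rail mouths, as expected at home. It looked the same after the key press.
- **Start keys:** I pressed both keys together with the jaws about 45 mm open. The TCP bottomed at 57.3 mm height with 18 N of force, and I held it there for about 2.4 s before letting go.
- **Final check:** both green keys and the red key measured within 0.5 mm of where they were before the press. The force on the tool was near zero, and I saw no sign of the other objects being touched.

**Disagreements:** the side camera put the keys about 7 mm off in y from the top view. I didn't use it, and took the average of the top and wrist views, which agreed within about 2 mm. The press position along x also varied by 5–8 mm depending on which feature I measured, so I relied on contact force to find the stop. I did not read each key's travel separately; that both went fully down is inferred from tool height, force and the picture taken just above them.

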